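Lock the rotator shaft on its flat

ROBOT

A 6-joint arm with a two-finger parallel gripper is mounted at the origin on the work surface; the furniture and walls round the work are solid. World frame = base frame: x ahead of the robot, y to its left, z up, the work surface at z = 0. Lengths are in m, angles in rad, forces in N, time in s.
With the tool pointing down it reaches from about 0.35 to 0.725 m from the base axis. Payload 4.3 kg.
Tool frame: the origin (TCP) lies between the finger pads; the fingertips stand 8 mm ahead of it and the grasp point (between the pads) lies 11 mm behind it (robot.tip_extent is the distance from the TCP to the fingertips, in m); z points along the fingers, y is the line along which they close (so a half turn about z gives the same grasp; the last joint's range is limited). The gripper opens to 85 mm and grips with 20 to 120 N. Pads are 22 mm wide; open, the fingers measure 114 mm over their backs; the gripper's body (76 mm by 85 mm) begins 54 mm behind the grasp point. The pads swing forward as they close: fully open they stand 13 mm farther back than shut.
Start: joints at [-1.376, 0.377, 0.081, 1.274, 0, 1.46], TCP at [0.173, -0.549, 0.239] pointing down, gripper open.
Joint ranges: [-2.72, 2.72], [-0.84, 1.66], [-1.02, 1.22], [-1.77, 2.12], [-1.37, 1.28], [-3.14, 3.14]. Speed limits (rad/s): [2.57, 2.57, 3.14, 3.14, 3.14, 3.14].

INTERFACE

Orientations are given as [roll, pitch, yaw] about the fixed x, y, z axes, in that order (R = Rz(yaw) Ry(pitch) Rx(roll)).
In Python, from plant import robot gives the robot as it stands. The module is installed in compiled form; this text tells all that it offers.
- The arm moves only by the tool play_rows, never from a script. Its argument "deltas" is a list that holds one entry, the list of rows, each a list of 7 numbers: the shift along the tool's x, y, z in mm, then the turn, a rotation vector about the tool's x, y, z in degrees, then the opening, from 0 (shut) to 1 (fully open). A call has 1 to 8 rows; each row shifts and turns the commanded pose from where the row before left it, along the tool's axes as they then stand; what a row does not reach is not made up. A row lasts 1/10 s, in which the tool goes at most 50 mm and 8.59 degrees, less where a joint would pass 70% of its speed; a pose out of reach is approached as far as the arm can. A call is refused whole if a number of a shift passes 50 or a number of a turn 8.59, either way. A call with a gripper value outside its range is refused whole. The fingers move at their own pace and stop on an object; "force" is the grip in N (left out, the last holds). Time passes only in rows, so rows that do not move let the fingers close. It gives the time, the measured TCP pose, the force, the opening and the grip force at its end, in the units of the state.
- robot.get_obs(): the state, without advancing time (a new reading comes with each control period).
- robot.snapshot(name): name is "scene" or "top"; returns a dict with "image" (384x512x3 uint8, red, green, blue), "vfov" (degrees; the focal length in pixels is half the picture's height over the tangent of half this angle, whatever the lens; pixels are square), "cx", "cy" (the principal point, pixels), "pose" (4x4, takes a point from camera to world coordinates). Camera axes: x right, y down, z forward; pixel columns grow to the right and rows downward; lengths in m; the calibration is good to about 2 mm. A picture is of the moment at which its call begins. There is no depth.
- robot.sign_off(): hands the job in; it is judged then, once.
The state is a dict: "t": time; "qpos": joint angles; "qvel": joint speeds; "joint_efforts": joint torques, N m; "tool_pos": TCP position; "orientation": TCP orientation; "force": force on the tool from outside, world axes, zero at the start; "moment": the same for the moment, N m; "width": finger opening in m; "finger_force": force on a finger pad.
Only numpy, scipy, OpenCV 4.12 (cv2) and the standard library are available. Lean on these libraries where they do the work, as an engineer would, in place of code of your own. Each camera call takes 0.05 s, during which the arm holds its last target. There are 200 camera calls.

TASK

Turn the crank of the bearing pedestal until the flat ground along its shaft faces straight up at the setscrew, then take the T-handle hex key from its block, push it fully into the setscrew's socket and tighten clockwise until the screw is snug on the flat: about 0.2 N m at the key, going by feel, without overtightening. Leave the key standing in the screw, the shaft still with its flat up, and the things round about undisturbed.

Things in the scene. Friction and masses are not known exactly. Their poses are not given: they have to be found in the camera images.
- stand: grey bearing pedestal, fixed to the worktop, base 110 x 110 x 12 mm, round bearing housing of radius 34 mm and 50 mm long, its boss top at z = 100 mm. Origin under the centre of the base, z up. The shaft runs along the stand's y axis at z = 65 mm; the setscrew stands upright over the middle (x = y = 0)
- crank_turn (a joint): angle of the shaft with its crank about the stand's y axis, rad; 0 = flat and crank arm straight up, negative = leaning to the stand's -x; turns -1.5 to 1.5. Stays where it is left (0.12 N m of friction)
- crank_shaft: 24 mm steel shaft with a flat 2 mm deep along its whole length (10 mm from the axis), and an aluminium crank of 60 mm radius on its +y end. Origin on the axis over the stand's centre; y along the shaft, z = direction both of the flat's outward normal and of the crank arm
- crank_grip (a point): middle of the crank's black handle, a round bar of 15 mm diameter and 52 mm long, parallel to the shaft, from 51 to 103 mm from the stand's centre along +y; the aluminium arm is at the handle's inner end
- shaft_flat (a point): point in the middle of the flat, on the bare end of the shaft, 50 mm from the stand's centre along -y; z = outward normal of the flat
- setscrew: steel socket-head setscrew on top of the pedestal, head 32 mm diameter, hexagon socket 18 mm across flats and 19 deep. Origin under the head, z up; socket corners on its x axis and every 60 degrees; x starts along the stand's x. Tightens clockwise from above; needs up to 1.4 rad with all play. Turns against 0.06 N m of friction (more if fast); let go, it springs back slightly and stays snug
- socket_mouth (a point): centre of the socket's mouth, on top of the screw head, 122 mm above the worktop; z up, x through a corner of the hexagon
- screw_point: the setscrew's springy lower point, hidden in the bearing. It meets the flat after 0.18 to 0.9 rad of turn (different every time; 0.17 rad sooner on the round of the shaft). From there the torque at the key rises by 1.7 N m per radian on top of the friction; each N on the flat adds 0.012 N m, and with the key held still some or all of the friction drops out of the reading
- hex_key: T-handle hex key, 76 mm long, about 120 g: steel hexagon blade 17 mm across flats, lowest 5 mm tapering to 10 mm; black crossbar 80 mm along x, 20 mm in y, 16 mm in z, its middle at z = 68 mm. Origin at the blade's tip, z up to the bar; blade corners on the x axis and every 60 degrees. About 0.11 rad of play either way in the socket. Starts upright in key_block, tip 5 mm above the worktop
- key_grip (a point): middle of the key's crossbar
- key_block: grey plastic block 60 x 60 x 45 mm, fixed, with one round hole 21.5 mm wide and 40 mm deep in the middle of its top, in which the key stands. Origin under its centre
- amber_bottle: brown glass reagent bottle with black cap, 48 mm diameter, 95 mm tall, bystander; origin under its centre
- bench_timer: flat white bench timer 62 x 62 x 16 mm, bystander; origin under its centre
- tape: roll of green tape lying flat, 66 mm diameter, 19 mm high, bystander; origin under its centre
- steel_beaker: open steel cup, 72 mm diameter, 88 mm tall, bystander; origin under its centre
Things that resemble listed ones, but are neither listed nor needed, are in the scene too. There is more than one size of the hex_key; the job needs the larger.

How it is judged:
By the outcome, as a careful person would: the job done as asked, in the order asked, and still so for the second after the job is handed in, with the robot touching nothing.
It also fails if it takes over 67 s, if anything falls off the work surface, if the arm or the gripper's body presses on something with over 40 N, if the wrist force passes 120 N, or if a joint passes its speed limit or range.

## Working session

There is one attempt and no reset: what is moved stays moved. The work goes in short steps, Python scripts to look and compute and a tool call to move; the robot and the scene stay as the last step left them, time stands still between calls to the robot, and variables do not carry over. Pictures are saved under pics/ and viewed, at most 10 in all, crops included, and the job is handed in when it is done.

Besides the shell and the picture viewer there is one more tool, called after "Request:" as name(argument=value, ...) on one line, values as JSON. play_rows: Moves the arm, as the interface text tells. Its arguments: {"type":"object","properties":{"deltas":{"type":"array"},"force":{"type":"number"}},"required":["deltas"]}

```bash
mkdir -p pics; cat > h.py <<'E'
import numpy as np, cv2
from plant import robot
def snap(n):
    s=robot.snapshot(n); np.savez(f'{n}.npz',**{k:np.array(v) for k,v in s.items()}); return s
def load(n): return dict(np.load(f'{n}.npz'))
def ray(s,u,v):
    f=s['image'].shape[0]/2/np.tan(np.radians(float(s['vfov']))/2)
    d=np.array([(u-s['cx'])/f,(v-s['cy'])/f,1.]); T=s['pose']; return T[:3,3],T[:3,:3]@d
def onz(s,u,v,z):
    o,d=ray(s,u,v); return o+d*(z-o[2])/d[2]
def proj(s,p):
    f=s['image'].shape[0]/2/np.tan(np.radians(float(s['vfov']))/2)
    T=s['pose']; c=T[:3,:3].T@(np.array(p)-T[:3,3]); return np.array([s['cx']+f*c[0]/c[2],s['cy']+f*c[1]/c[2]])
def tri(s1,a,s2,b):
    o1,d1=ray(s1,*a);o2,d2=ray(s2,*b)
    t=np.linalg.lstsq(np.c_[d1,-d2],o2-o1,rcond=None)[0]
    p,q=o1+t[0]*d1,o2+t[1]*d2; return (p+q)/2,np.linalg.norm(p-q)
def st():
    o=robot.get_obs()
    for k in o: print(k,np.round(o[k],4))
E
python3 - <<'E'
from h import *
st()
a=snap('scene');b=snap('top')
for s in(a,b): print(s['vfov'],s['cx'],s['cy'],np.round(s['pose'],3).tolist())
for n,s in(('scene',a),('top',b)): cv2.imwrite(f'pics/{n}0.png',cv2.resize(s['image'][...,::-1],(800,600),interpolation=cv2.INTER_CUBIC))
E
```

```text
t 0.0
qpos [-1.3763  0.378   0.0796  1.2744 -0.      1.4605]
qvel [-0.0003 -0.0008  0.0009  0.0009 -0.0015 -0.0006]
joint_efforts [ 7.00000e-04 -4.63610e+01  2.69873e+01  2.09000e-02 -2.00000e-04
 -0.00000e+00]
tool_pos [ 0.1724 -0.5479  0.2384]
orientation [-3.1396e+00 -2.0000e-04  3.0480e-01]
force [-0.0867  0.7609  0.2346]
moment [-0.008   0.0247  0.0016]
finger_force 0.0
width 0.0853
48.27699631793307 252.3895761413047 195.89959444829162 [[0.535, -0.342, 0.772, -0.333], [-0.844, -0.239, 0.479, -0.707], [0.021, -0.909, -0.417, 0.57], [0.0, 0.0, 0.0, 1.0]]
45.1316462883524 256.8934190403209 190.11856417761516 [[-0.019, -0.989, 0.148, 0.341], [-1.0, 0.02, 0.005, -0.159], [-0.008, -0.148, -0.989, 1.352], [0.0, 0.0, 0.0, 1.0]]
```

View pics/scene0.png

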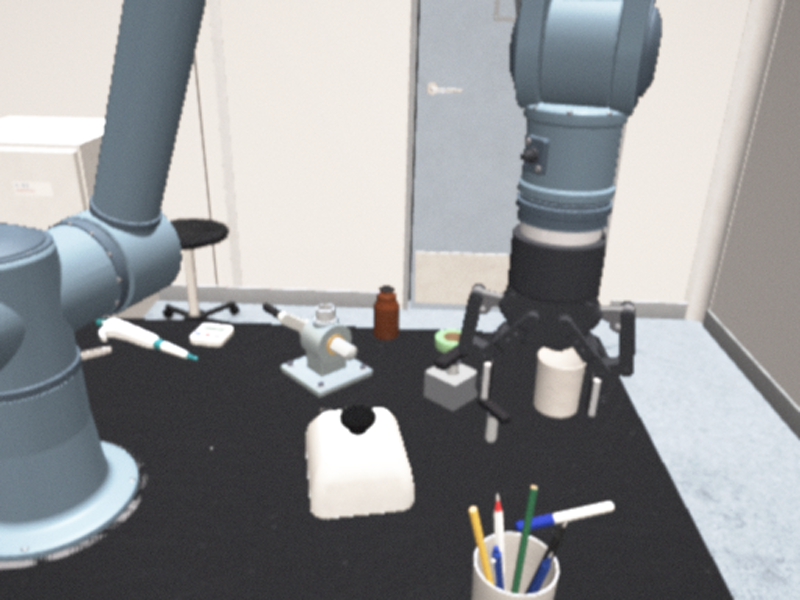

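View pics/top0.png

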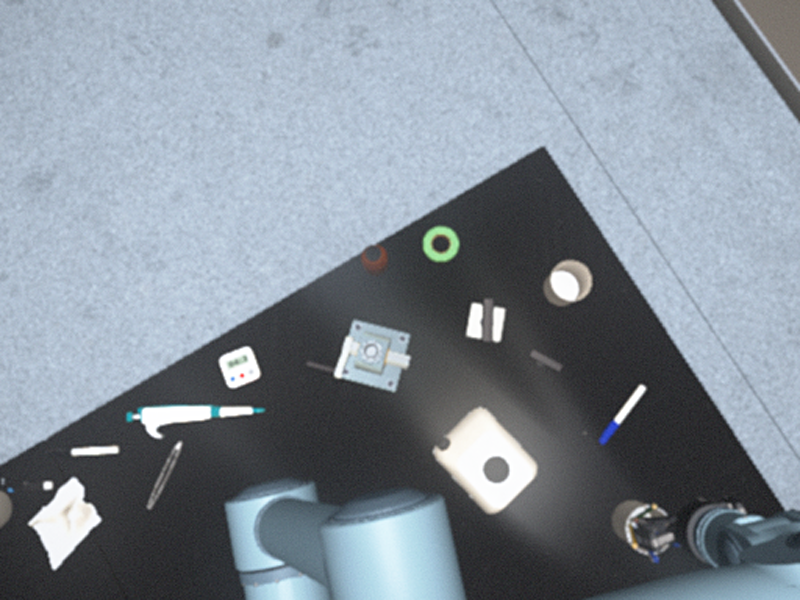

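The scene picture shows the pedestal at (325,350) with its crank leaning away from the camera, grip at (285,315). The block with a key is at (452,375) and a second black bar is at (490,408). In the top picture the stand is at (372,352), the block and key at (487,320) and the loose bar at (545,360). Candidates for the hex key are therefore the T-bar over the block, top (487,320), and the loose bar, top (545,360). By the description it is the one in the grey block; the next crop checks that.

```bash
python3 - <<'E'
from h import *
a=load('scene');b=load('top')
c1=a['image'][185:260,160:330];c2=b['image'][190:258,192:362]
f=lambda c:cv2.resize(c[...,::-1],None,fx=4,fy=4,interpolation=cv2.INTER_CUBIC)
cv2.imwrite('pics/crop1.png',np.vstack([f(c1),f(c2)]))
for n,u,v,z in[('screw',371,350,.122),('block',487,322,.045),('bar',488,318,.09),('loose',545,360,.01),('bottle',374,258,.09),('tape',441,244,.02),('beaker',569,282,.088),('timer',240,367,.016)]:
    print(n,np.round(onz(b,u*.64,v*.64,z),3))
E
```

```text
screw [ 0.435 -0.1    0.122]
block [ 0.488 -0.308  0.045]
bar [ 0.49  -0.305  0.09 ]
loose [ 0.419 -0.416  0.01 ]
bottle [ 0.602 -0.106  0.09 ]
tape [ 0.64  -0.229  0.02 ]
beaker [ 0.552 -0.451  0.088]
timer [0.417 0.148 0.016]
```

View pics/crop1.png

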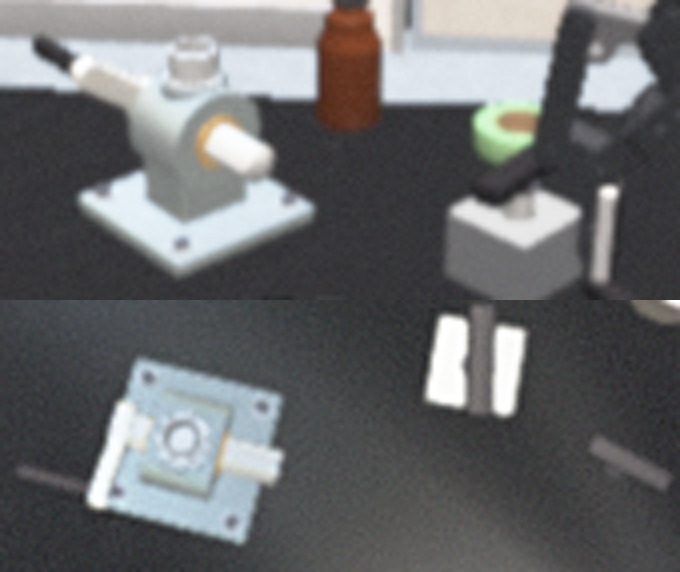

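The crop shows the T-bar key standing in the grey block: bar at crop (481,360) top and (505,175) scene, with its steel blade visible. The loose bar at (630,462) is shorter and lies alone, so the key in the block is the one. The crank arm leans toward the robot, with its handle at (50,480) top and (38..70,42..65) scene.

```bash
python3 - <<'E'
from h import *
a=load('scene');b=load('top')
T=lambda x,y:(192+x/4-.375,190+(y-300)/4-.375)
S=lambda x,y:(160+x/4-.375,185+y/4-.375)
P=lambda *k:print(*[np.round(x,4) for x in k])
cs=np.array([onz(b,*T(*c),.012)[:2] for c in[(136,357),(284,393),(245,544),(97,508)]])
P('base ctr',cs.mean(0)); e=cs[1]-cs[0]; print('yaw of -y edge',np.arctan2(e[1],e[0])+np.pi/2, np.linalg.norm(np.roll(cs,-1,0)-cs,axis=1))
e=cs[0]-cs[3];print('yaw x edge',np.arctan2(e[1],e[0])); e=cs[1]-cs[2];print(np.arctan2(e[1],e[0]))
P('screw tri',*tri(a,S(196,43),b,T(183,438)),onz(b,*T(183,438),.122))
P('handle outer',*tri(a,S(38,44),b,T(20,471)));P('handle inner',*tri(a,S(72,66),b,T(87,490)))
P('key bar',*tri(a,S(512,175),b,T(481,360)))
g=cv2.cvtColor(b['image'],cv2.COLOR_RGB2GRAY)
r=np.zeros_like(g);r[190:225,295:330]=g[190:225,295:330]
m=(r>150).astype(np.uint8);m=cv2.morphologyEx(m,cv2.MORPH_CLOSE,np.ones((9,9)))
(c,w,ang)=cv2.minAreaRect(cv2.findNonZero(m));q=cv2.boxPoints((c,w,ang))
Q=np.array([onz(b,*p,.045)[:2] for p in q]);P('block',c,Q.mean(0),np.linalg.norm(np.roll(Q,-1,0)-Q,axis=1));
E_=np.roll(Q,-1,0)-Q;P('ang',np.degrees(np.arctan2(E_[:,1],E_[:,0])))
ends=[onz(b,*T(483,302),.073)[:2],onz(b,*T(480,416),.073)[:2]];d=ends[0]-ends[1];P('bar ends',*ends,np.linalg.norm(d),np.degrees(np.arctan2(d[1],d[0])))
# dark bar mask
r=b['image'][186:226,300:324].astype(int)
for row in range(188,224,3): print(row,''.join('%4d'%v for v in g[row,298:328]))
E
```

```text
Traceback (most recent call last):
numpy._core._exceptions._UFuncNoLoopError: ufunc 'multiply' did not contain a loop with signature matching types (dtype('<U8'), dtype('float64')) -> None
```

```bash
python3 - <<'E'
from h import *
a=load('scene');b=load('top')
T=lambda x,y:(192+x/4-.375,190+(y-300)/4-.375)
S=lambda x,y:(160+x/4-.375,185+y/4-.375)
P=lambda n,*k:print(n,*[np.round(x,4) for x in k])
cs=np.array([onz(b,*T(*c),.012)[:2] for c in[(136,357),(284,393),(245,544),(97,508)]])
P('base ctr',cs.mean(0)); e=cs[1]-cs[0]; print('yaw of -y edge',np.arctan2(e[1],e[0])+np.pi/2, np.linalg.norm(np.roll(cs,-1,0)-cs,axis=1))
e=cs[0]-cs[3];print('yaw x edge',np.arctan2(e[1],e[0])); e=cs[1]-cs[2];print(np.arctan2(e[1],e[0]))
P('screw tri',*tri(a,S(196,43),b,T(183,438)),onz(b,*T(183,438),.122))
P('handle outer',*tri(a,S(38,44),b,T(20,471)));P('handle inner',*tri(a,S(72,66),b,T(87,490)))
P('key bar',*tri(a,S(512,175),b,T(481,360)))
g=cv2.cvtColor(b['image'],cv2.COLOR_RGB2GRAY)
r=np.zeros_like(g);r[190:225,295:330]=g[190:225,295:330]
m=(r>150).astype(np.uint8);m=cv2.morphologyEx(m,cv2.MORPH_CLOSE,np.ones((9,9)))
(c,w,ang)=cv2.minAreaRect(cv2.findNonZero(m));q=cv2.boxPoints((c,w,ang))
Q=np.array([onz(b,*p,.045)[:2] for p in q]);P('block',c,Q.mean(0),np.linalg.norm(np.roll(Q,-1,0)-Q,axis=1));
E_=np.roll(Q,-1,0)-Q;P('ang',np.degrees(np.arctan2(E_[:,1],E_[:,0])))
ends=[onz(b,*T(483,302),.073)[:2],onz(b,*T(480,416),.073)[:2]];d=ends[0]-ends[1];P('bar ends',*ends,np.linalg.norm(d),np.degrees(np.arctan2(d[1],d[0])))
for row in range(188,224,3): print(row,''.join('%4d'%v for v in g[row,298:328]))
E
```

```text
base ctr [ 0.4345 -0.0995]
yaw of -y edge -0.25910839265095165 [0.1111873  0.11253591 0.10987396 0.11291686]
yaw x edge -0.26073628877565475
-0.27241878348048787
screw tri [ 0.4355 -0.1004  0.1231] 0.0022 [ 0.4349 -0.0995  0.122 ]
handle outer [0.4159 0.0126 0.1001] 0.0014
handle inner [ 0.4012 -0.0317  0.102 ] 0.0044
key bar [ 0.4879 -0.3033  0.0693] 0.0052
block [310.576 205.832] [ 0.4888 -0.3045] [0.0631 0.0636 0.063  0.0631]
ang [ -12.0668 -101.5796  167.5365   78.5146]
bar ends [ 0.5296 -0.308 ] [ 0.4499 -0.303 ] 0.0799 -3.5828
188   53  53  56  53  52  50  60  54  53  63  63  58  55  63  60  60  58  62  61  61  61  56  54  62  59  55  57  54  53  57
191   55  57  57  52  51  46  50  54  55  53  51  66  91  98  93  90  93  74  61  63  64  61  55  61  59  56  58  64  62  57
194   56  49  52 106 188 220 219 198 178 155 105  80 106 119 117 114 104  82  62  54  55  54  55  61  54  63  56  62  60  57
197   48  46  85 189 250 254 252 252 253 255 227 116 103 116 114 109  99 126 211 244 238 226 212 204 168 104  68  60  64  64
200   49  57 129 242 255 253 252 252 254 255 218 109  97 120 
[... 238 characters left out ...]
 90 112 116 116 104 102 160 241 253 250 251 252 223 119  62  60  64  63  68
209  101 204 252 254 252 252 251 252 255 244 162 100 109 120 110 108 112 194 249 253 251 253 252 195  97  54  63  61  62  69
212  143 245 255 253 252 251 251 252 255 243 174 109 111 118 112 103 107 200 250 253 252 255 224 127  62  53  66  58  67  63
215  102 140 169 200 232 239 242 249 251 238 159 111 112 121 109 104 109 199 250 254 254 253 202  92  56  58  63  61  65  65
218   59  58  56  56  62  57  51  59  57  50  49  72  84  86  86  82  76 109 158 195 199 161 107  60  61  58  60  60  68  63
221   65  62  61  63  61  59  62  62  55  57  59  55  57  55  56  53  62  52  57  55  58  50  63  52  57  64  65  63  62  59
```

```bash
cat >> h.py <<'E'
from scipy.spatial.transform import Rotation as Ro
C=np.array([.435,-.0998]); YS=-.264
def sw(x,y,z): # stand -> world
    c,s=np.cos(YS),np.sin(YS); return np.array([C[0]+c*x-s*y,C[1]+s*x+c*y,z])
def plan(way,grip,vmax=45,cur=None):
    """way: list of (pos, yaw); tool down. Print rows."""
    o=robot.get_obs(); p=np.array(o['tool_pos']); R=Ro.from_euler('xyz',o['orientation'])
    for pos,yaw in way:
        G=Ro.from_euler('xyz',[np.pi,0,yaw]); rv=(R.inv()*G).as_rotvec()
        n=max(1,int(np.ceil(max(np.linalg.norm(pos-p)*1e3/vmax,np.degrees(np.linalg.norm(rv))/8.3))))
        d=(np.array(pos)-p)/n
        for i in range(n):
            t=np.round(R.inv().apply(d)*1e3,1); r=np.round(np.degrees(rv/n),2)
            print([*t.tolist(),*r.tolist(),grip]); R=R*Ro.from_rotvec(rv/n)
        p=np.array(pos); print('--')
def st2():
    o=robot.get_obs(); R=Ro.from_euler('xyz',o['orientation'])
    p=np.array(o['tool_pos']); c,s=np.cos(YS),np.sin(YS); d=p[:2]-C
    print('t',round(float(o['t']),2),'tcp',p.round(4),'yaw',np.round(o['orientation'],4),'stand xy',(round(c*d[0]+s*d[1],4),round(-s*d[0]+c*d[1],4)),'F',np.round(o['force'],2),'M',np.round(o['moment'],3),'w',np.round(o['width'],4),'ff',np.round(o['finger_force'],1),'j6',np.round(o['qpos'][5],3))
E
python3 - <<'E'
from h import *
y=YS+np.pi/2
plan([(np.array([.36,-.33,.24]),.6),(sw(-.049,.08,.20),y),(sw(-.049,.08,.089),y)],.6)
E
```

```text
[34.9, -21.7, -0.2, -0.01, -0.0, -2.42, 0.6]
[35.8, -20.2, -0.2, -0.01, -0.0, -2.42, 0.6]
[36.6, -18.6, -0.2, -0.01, -0.0, -2.42, 0.6]
[37.4, -17.1, -0.2, -0.01, -0.0, -2.42, 0.6]
[38.0, -15.5, -0.2, -0.01, -0.0, -2.42, 0.6]
[38.7, -13.9, -0.2, -0.01, -0.0, -2.42, 0.6]
[39.2, -12.2, -0.2, -0.01, -0.0, -2.42, 0.6]
--
[27.6, -29.6, 5.0, -0.0, 0.0, -5.06, 0.6]
[30.1, -27.1, 5.0, -0.0, 0.0, -5.06, 0.6]
[32.4, -24.3, 5.0, -0.0, 0.0, -5.06, 0.6]
[34.4, -21.3, 5.0, -0.0, 0.0, -5.06, 0.6]
[36.2, -18.2, 5.0, -0.0, 0.0, -5.06, 0.6]
[37.6, -15.0, 5.0, -0.0, 0.0, -5.06, 0.6]
[38.8, -11.6, 5.0, -0.0, 0.0, -5.06, 0.6]
[39.7, -8.1, 5.0, -0.0, 0.0, -5.06, 0.6]
--
[0.0, -0.0, 37.0, 0.0, 0.0, 0.0, 0.6]
[0.0, -0.0, 37.0, 0.0, 0.0, 0.0, 0.6]
[0.0, -0.0, 37.0, 0.0, 0.0, 0.0, 0.6]
--
```

Request:
play_rows(deltas=[[[35,-21.7,0,0,0,-2.4,0.6],[35.8,-20.2,0,0,0,-2.4,0.6],[36.6,-18.6,0,0,0,-2.4,0.6],[37.4,-17,0,0,0,-2.4,0.6],[38,-15.5,0,0,0,-2.4,0.6],[38.7,-13.9,0,0,0,-2.4,0.6],[39.2,-12.2,0,0,0,-2.4,0.6],[0,0,0,0,0,0,0.6]]], force=25)

```text
t: 0.9
tool_pos: [0.3625, -0.327, 0.239]
orientation: [-3.14, -0.001, 0.605]
force: [0.1, 0.0, -0.5]
width: 0.0512
finger_force: 0.0
```

Request:
play_rows(deltas=[[[27.6,-29.6,5,0,0,-5,0.6],[30,-27,5,0,0,-5,0.6],[32.4,-24.3,5,0,0,-5,0.6],[34.4,-21.3,5,0,0,-5,0.6],[36.2,-18.2,5,0,0,-5,0.6],[37.6,-15,5,0,0,-5,0.6],[38.8,-11.6,5,0,0,-5,0.6],[39.7,-8,5,0,0,-5,0.6]]])

```text
t: 1.7
tool_pos: [0.4108, -0.0101, 0.199]
orientation: [3.142, 0.001, 1.298]
force: [1.2, -0.9, -0.6]
width: 0.0511
finger_force: 0.0
```

Request:
play_rows(deltas=[[[0,0,0,0,0,0,0.6],[0,0,0,0,0,0,0.6]]])

```text
t: 1.9
tool_pos: [0.4107, -0.0109, 0.199]
orientation: [-3.141, 0.001, 1.297]
force: [0.1, -0.0, -0.2]
width: 0.0515
finger_force: 0.0
```

```bash
python3 - <<'E'
from h import *
st2()
y=YS+np.pi/2
plan([(sw(-.049,.08,.2),y),(sw(-.049,.08,.089),y)],.6)
E
```

```text
t 1.9 tcp [ 0.4107 -0.0109  0.199 ] yaw [-3.1409e+00  1.0000e-03  1.2970e+00] stand xy (np.float64(-0.0466), np.float64(0.0795)) F [ 0.13 -0.02 -0.22] M [-0.012  0.039 -0.037] w 0.0515 ff 0.0 j6 1.664
[0.5, -2.4, -1.0, -0.04, 0.06, -0.56, 0.6]
--
[-0.0, -0.0, 37.0, 0.0, -0.0, 0.0, 0.6]
[-0.0, -0.0, 37.0, 0.0, -0.0, 0.0, 0.6]
[-0.0, -0.0, 37.0, 0.0, -0.0, 0.0, 0.6]
--
```

Request:
play_rows(deltas=[[[0.5,-2.4,36,0,0,-0.6,0.6],[0,0,37,0,0,0,0.6],[0,0,36,0,0,0,0.6],[0,0,0,0,0,0,0.3],[0,0,0,0,0,0,0.1],[0,0,0,0,0,0,0.1],[0,0,0,0,0,0,0],[0,0,0,0,0,0,0]]], force=25)

```text
t: 2.7
tool_pos: [0.4098, -0.011, 0.0917]
orientation: [3.139, 0.002, 1.306]
force: [-2.5, -4.3, 2.0]
width: 0.0139
finger_force: 25.0
```

Request:
play_rows(deltas=[[[0,0,0,0,0,0,0],[0,0,0,0,0,0,0]]])

```text
t: 2.9
tool_pos: [0.4096, -0.0109, 0.0913]
orientation: [3.139, 0.002, 1.306]
force: [-2.1, -4.9, 3.3]
width: 0.0141
finger_force: 25.1
```

```bash
python3 - <<'E'
from h import *
st2()
a=snap('scene')
cv2.imwrite('pics/s2.png',cv2.resize(a['image'][150:260,130:300][...,::-1],None,fx=4,fy=4,interpolation=cv2.INTER_CUBIC))
E
```

```text
t 2.9 tcp [ 0.4096 -0.0109  0.0913] yaw [3.1391e+00 2.3000e-03 1.3062e+00] stand xy (np.float64(-0.0477), np.float64(0.0792)) F [-2.06 -4.91  3.29] M [-0.986  0.317 -0.12 ] w 0.0141 ff 25.1 j6 1.656
```

View pics/s2.png

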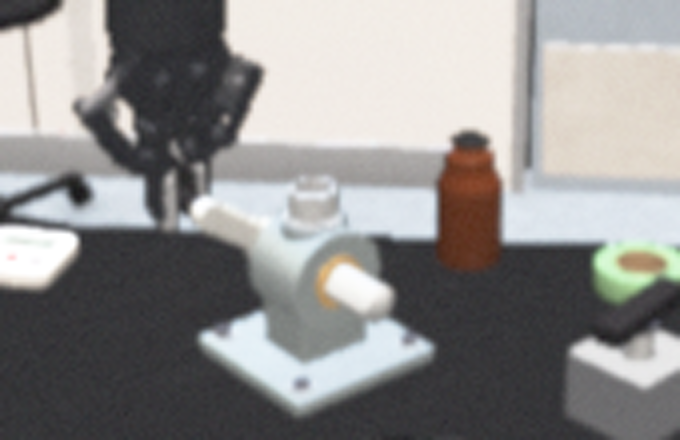

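The fingers hold the black handle (near crop (180,200)), the arm end is at (205,215), and nothing else has moved. Now I swing it along the arc.

Request:
play_rows(deltas=[[[0,2.2,-2.7,0,0,0,0],[0,2.3,-2.6,0,0,0,0],[0,2.5,-2.4,0,0,0,0],[0,2.5,-2.3,0,0,0,0],[0,2.8,-2.1,0,0,0,0],[0,2.8,-1.9,0,0,0,0],[0,3,-1.8,0,0,0,0],[0,3,-1.7,0,0,0,0]]])

```text
t: 3.75
tool_pos: [0.4224, -0.0144, 0.1063]
orientation: [-3.129, 0.002, 1.307]
force: [-14.5, -0.8, 7.3]
width: 0.0139
finger_force: 25.4
```

Request:
play_rows(deltas=[[[0,3.1,-1.4,0,0,0,0],[0,3.2,-1.3,0,0,0,0],[0,3.3,-1,0,0,0,0],[0,3.3,-0.9,0,0,0,0],[0,3.4,-0.7,0,0,0,0],[0,3.4,-0.5,0,0,0,0],[0,3.4,-0.3,0,0,0,0],[0,3.5,-0.1,0,0,0,0]]])

```text
t: 4.55
tool_pos: [0.4526, -0.0228, 0.1148]
orientation: [-3.139, 0.003, 1.306]
force: [-10.4, -4.5, 9.2]
width: 0.014
finger_force: 26.8
```

Request:
play_rows(deltas=[[[0,0,0,0,0,0,0],[0,0,0,0,0,0,0],[0,0,0,0,0,0,0]]])

```text
t: 4.85
tool_pos: [0.4534, -0.023, 0.1147]
orientation: [-3.14, 0.003, 1.306]
force: [-6.9, -4.9, 7.4]
width: 0.0138
finger_force: 26.8
```

```bash
python3 - <<'E'
from h import *
st2()
E
```

```text
t 4.85 tcp [ 0.4534 -0.023   0.1147] yaw [-3.1400e+00  3.0000e-03  1.3061e+00] stand xy (np.float64(-0.0023), np.float64(0.0789)) F [-6.9  -4.87  7.39] M [-0.829  1.496 -0.183] w 0.0138 ff 26.8 j6 1.647
```

Request:
play_rows(deltas=[[[0,1.4,0,0,0,0,0],[0,1.4,0,0,0,0,0],[0,0,0,0,0,0,0],[0,0,0,0,0,0,0],[0,0,0,0,0,0,0]]])

```text
t: 5.35
tool_pos: [0.4556, -0.0237, 0.1146]
orientation: [-3.139, 0.003, 1.306]
force: [-7.6, -4.9, 8.3]
width: 0.0139
finger_force: 26.9
```

```bash
python3 - <<'E'
from h import *
st2()
E
```

```text
t 5.35 tcp [ 0.4556 -0.0237  0.1146] yaw [-3.139e+00  3.100e-03  1.306e+00] stand xy (np.float64(-0.0), np.float64(0.0789)) F [-7.55 -4.9   8.26] M [-0.793  1.685 -0.201] w 0.0139 ff 26.9 j6 1.646
```

Request:
play_rows(deltas=[[[0,0,0,0,0,0,0.35],[0,0,0,0,0,0,0.35],[0,0,0,0,0,0,0.35],[0,0,-30,0,0,0,0.35],[0,0,-40,0,0,0,0.5],[0,0,-40,0,0,0,0.6],[0,0,-20,0,0,0,0.6]]])

```text
t: 6.05
tool_pos: [0.4593, -0.0229, 0.2476]
orientation: [3.136, -0.001, 1.307]
force: [-0.5, 1.0, -0.7]
width: 0.0513
finger_force: 0.0
```

```bash
python3 - <<'E'
from h import *
st2()
plan([(np.array([.40,-.20,.24]),2.2),(np.array([.4895,-.305,.14]),np.pi-.06)],.6)
E
```

```text
t 6.05 tcp [ 0.4593 -0.0229  0.2476] yaw [ 3.1362e+00 -1.0000e-03  1.3071e+00] stand xy (np.float64(0.0034), np.float64(0.0806)) F [-0.5   1.01 -0.65] M [ 0.005 -0.035 -0.032] w 0.0513 ff 0.0 j6 1.646
[-26.6, -1.6, 1.1, 0.04, 0.01, -7.31, 0.6]
[-26.2, -5.0, 1.0, 0.04, 0.01, -7.31, 0.6]
[-25.4, -8.3, 1.0, 0.04, 0.01, -7.31, 0.6]
[-24.1, -11.4, 1.1, 0.04, 0.01, -7.31, 0.6]
[-22.5, -14.4, 1.1, 0.04, 0.01, -7.31, 0.6]
[-20.4, -17.1, 1.1, 0.04, 0.01, -7.31, 0.6]
[-18.1, -19.6, 1.1, 0.04, 0.01, -7.31, 0.6]
--
[-19.7, 1.5, 14.3, 0.0, 0.0, -7.22, 0.6]
[-19.7, -1.0, 14.3, 0.0, 0.0, -7.22, 0.6]
[-19.4, -3.4, 14.3, 0.0, 0.0, -7.22, 0.6]
[-18.8, -5.8, 14.3, 0.0, 0.0, -7.22, 0.6]
[-17.9, -8.2, 14.3, 0.0, 0.0, -7.22, 0.6]
[-16.8, -10.4, 14.3, 0.0, 0.0, -7.22, 0.6]
[-15.3, -12.4, 14.3, 0.0, 0.0, -7.22, 0.6]
--
```

Request:
play_rows(deltas=[[[-26.6,-1.6,1,0,0,-7.3,0.6],[-26.2,-5,1,0,0,-7.3,0.6],[-25.4,-8.3,1,0,0,-7.3,0.6],[-24,-11.4,1,0,0,-7.3,0.6],[-22.5,-14.4,1,0,0,-7.3,0.6],[-20.4,-17,1,0,0,-7.3,0.6],[-18,-19.6,1,0,0,-7.3,0.6]]])

```text
t: 6.75
tool_pos: [0.3981, -0.2006, 0.2371]
orientation: [3.141, 0.001, 2.204]
force: [0.5, 1.1, 0.2]
width: 0.0512
finger_force: 0.0
```

Request:
play_rows(deltas=[[[-19.7,1.5,14.3,0,0,-7.2,0.6],[-19.7,-1,14.3,0,0,-7.2,0.6],[-19.4,-3.4,14.3,0,0,-7.2,0.6],[-18.8,-5.8,14.3,0,0,-7.2,0.6],[-17.9,-8.2,14.3,0,0,-7.2,0.6],[-16.8,-10.4,14.3,0,0,-7.2,0.6],[-15.3,-12.4,14.3,0,0,-7.2,0.6],[0,0,0,0,0,0,0.6]]])

```text
t: 7.55
tool_pos: [0.4879, -0.3058, 0.1347]
orientation: [3.14, -0.001, 3.078]
force: [-1.1, 0.5, -0.0]
width: 0.0514
finger_force: 0.0
```

```bash
python3 - <<'E'
from h import *
st2()
a=snap('scene');b=snap('top')
f=lambda c:cv2.resize(c[...,::-1],None,fx=5,fy=5,interpolation=cv2.INTER_CUBIC)
cv2.imwrite('pics/c3.png',np.vstack([f(a['image'][170:228,160:310]),f(b['image'][200:260,190:340])]))
E
```

```text
t 7.55 tcp [ 0.4879 -0.3058  0.1347] yaw [ 3.1404e+00 -1.1000e-03  3.0781e+00] stand xy (np.float64(0.1048), np.float64(-0.1851)) F [-1.1   0.53 -0.05] M [0.007 0.03  0.017] w 0.0514 ff 0.0 j6 -0.607
```

View pics/c3.png

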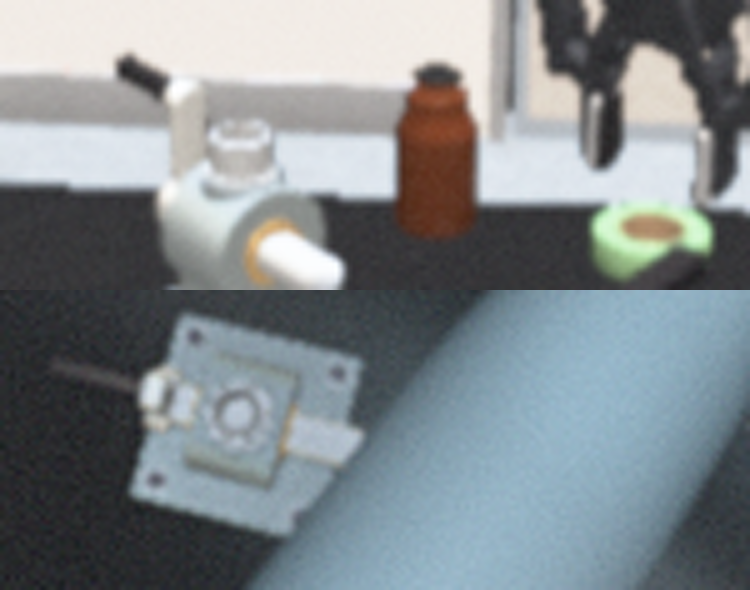

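The crank is now about upright: the handle runs (125,70)–(165,90) in the scene half and (52,361)–(137,384) in the top half, with the screw at (238,412). The key is untouched. I'll measure the angle.

```bash
python3 - <<'E'
from h import *
a=load('scene');b=load('top')
T=lambda x,y:(190+x/5-.4,200+(y-290)/5-.4)
S=lambda x,y:(160+x/5-.4,170+y/5-.4)
def stf(p): c,s=np.cos(YS),np.sin(YS); d=p[:2]-C; return np.round([c*d[0]+s*d[1],-s*d[0]+c*d[1],p[2]],4)
for p in[(54,361),(95,373),(136,384)]: print('handle',stf(onz(b,*T(*p),.125)))
print('screw',stf(onz(b,*T(238,412),.122)))
print('shaft end edges',stf(onz(b,*T(366,438),.065)))
print(stf(tri(a,S(122,67),b,T(52,361))[0]),tri(a,S(122,67),b,T(52,361))[1])
# vertical dark-profile of handle in the top view: centre row by column
g=cv2.cvtColor(b['image'],cv2.COLOR_RGB2GRAY).astype(float)
for u in range(203,216,2):
    col=g[208:224,u]; w=np.clip(col-np.median(col)-4,0,None); k=np.argmax(w); sl=slice(max(k-2,0),k+3)
    v=208+(np.arange(16)[sl]*w[sl]).sum()/w[sl].sum(); print(u,round(v,2),stf(onz(b,u,v,.125)), col.astype(int).tolist() if u==209 else '')
E
```

```text
handle [0.0024 0.1026 0.125 ]
handle [0.0015 0.0797 0.125 ]
handle [0.0011 0.057  0.125 ]
screw [0.     0.0008 0.122 ]
shaft end edges [ 0.0067 -0.0681  0.065 ]
[0.0013 0.1047 0.1223] 0.002399360058032274
203 215.17 [0.0006 0.0949 0.125 ] 
205 215.75 [0.0004 0.0893 0.125 ] 
207 216.16 [0.0006 0.0839 0.125 ] 
209 216.57 [0.0008 0.0784 0.125 ] [48, 47, 48, 46, 40, 44, 39, 58, 72, 79, 59, 44, 41, 42, 43, 44]
211 217.08 [0.0008 0.0729 0.125 ] 
213 217.71 [0.0005 0.0673 0.125 ] 
215 218.26 [0.0003 0.0618 0.125 ]
```

Handle sits at stand x ≈ +1 mm, about 0.02 rad from up, which is good. Now the key.

Request:
play_rows(deltas=[[[-1.4,0.9,24,0,0,0,0.6],[0,0,24,0,0,0,0.6],[0,0,24,0,0,0,0.6],[0,0,0,0,0,0,0.3],[0,0,0,0,0,0,0.1],[0,0,0,0,0,0,0],[0,0,0,0,0,0,0],[0,0,0,0,0,0,0]]], force=70)

```text
t: 8.45
tool_pos: [0.4894, -0.3049, 0.0663]
orientation: [-3.14, 0.002, 3.078]
force: [-1.1, 0.3, 3.1]
width: 0.0184
finger_force: 69.4
```

```bash
python3 - <<'E'
from h import *
st2()
E
```

```text
t 8.45 tcp [ 0.4894 -0.3049  0.0663] yaw [-3.1401e+00  1.8000e-03  3.0779e+00] stand xy (np.float64(0.106), np.float64(-0.1838)) F [-1.06  0.27  3.08] M [-0.049  0.301 -0.033] w 0.0184 ff 69.4 j6 -0.603
```

```bash
python3 - <<'E'
from h import *
y=np.pi+YS
plan([(np.array([.4894,-.3049,.215]),3.078),(sw(0,0,.205),y)],0,vmax=38)
E
```

```text
[-0.1, -0.1, -37.2, -0.02, 0.03, -0.0, 0]
[-0.1, -0.1, -37.2, -0.02, 0.03, -0.0, 0]
[-0.0, -0.0, -37.2, -0.02, 0.03, -0.0, 0]
[-0.0, -0.0, -37.2, -0.02, 0.03, -0.0, 0]
--
[11.2, 33.5, 1.7, 0.0, -0.0, 1.91, 0]
[12.3, 33.1, 1.7, 0.0, -0.0, 1.91, 0]
[13.4, 32.7, 1.7, 0.0, -0.0, 1.91, 0]
[14.5, 32.2, 1.7, 0.0, -0.0, 1.91, 0]
[15.6, 31.7, 1.7, 0.0, -0.0, 1.91, 0]
[16.6, 31.2, 1.7, 0.0, -0.0, 1.91, 0]
--
```

Request:
play_rows(deltas=[[[0,0,-20,0,0,0,0],[0,0,-37,0,0,0,0],[0,0,-37,0,0,0,0],[0,0,-37,0,0,0,0],[0,0,-18,0,0,0,0]]])

```text
t: 8.95
tool_pos: [0.4902, -0.3051, 0.2183]
orientation: [-3.139, 0.005, 3.078]
force: [0.5, -0.2, -1.5]
width: 0.0186
finger_force: 69.1
```

Request:
play_rows(deltas=[[[11.2,33.5,1.7,0,0,1.9,0],[12.3,33.1,1.7,0,0,1.9,0],[13.4,32.7,1.7,0,0,1.9,0],[14.5,32.2,1.7,0,0,1.9,0],[15.6,31.7,1.7,0,0,1.9,0],[16.6,31.2,1.7,0,0,1.9,0],[0,0,0,0,0,0,0],[0,0,0,0,0,0,0]]])

```text
t: 9.75
tool_pos: [0.4344, -0.0989, 0.2042]
orientation: [-3.141, 0.001, 2.881]
force: [0.4, 0.3, -1.6]
width: 0.0185
finger_force: 69.2
```

```bash
python3 - <<'E'
from h import *
st2()
a=snap('scene')
i=cv2.resize(a['image'][135:235,150:300][...,::-1],None,fx=5,fy=5,interpolation=cv2.INTER_CUBIC)
p=np.array(robot.get_obs()['tool_pos']);
q=lambda P:tuple(np.round((proj(a,P)-[150,135])*5+2,1).tolist())
print('tip if centred',q(p-[0,0,.0613]),'blade 20 up',q(p-[0,0,.0413]),'mouth',q([*C,.122]),'bar',q(p+[0,0,.0067]))
cv2.imwrite('pics/c4.png',i)
E
```

```text
t 9.75 tcp [ 0.4344 -0.0989  0.2042] yaw [-3.1413e+00  1.2000e-03  2.8809e+00] stand xy (np.float64(-0.0008), np.float64(0.0007)) F [ 0.37  0.26 -1.57] M [-0.079  0.015 -0.026] w 0.0185 ff 69.2 j6 -0.106
tip if centred (290.2, 267.7) blade 20 up (289.3, 230.5) mouth (291.4, 306.0) bar (287.0, 138.7)
```

View pics/c4.png

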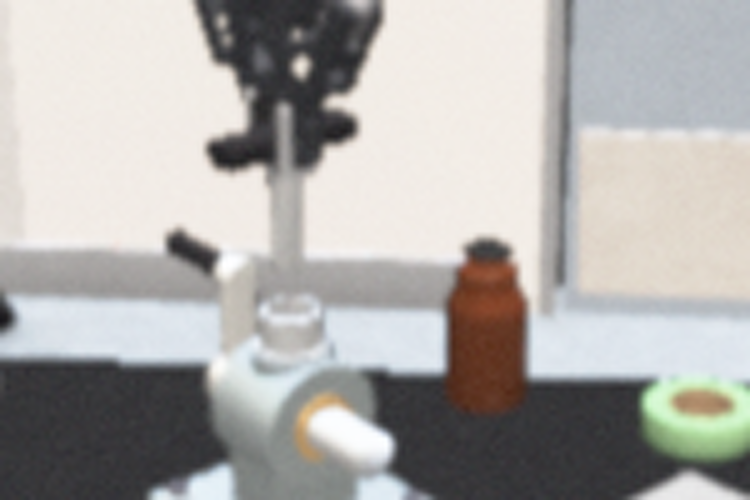

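The key hangs upright in the grip, blade at crop (287,220), tip about (288,268), just above the screw mouth at (291,305). The crank stands up. I'll refine the lateral offset from row profiles.

```bash
python3 - <<'E'
from h import *
a=load('scene');g=cv2.cvtColor(a['image'],cv2.COLOR_RGB2GRAY).astype(int)
for r in (172,176,180,184,187,189,191,193,196,199,202): print(r,g[r,198:222].tolist())
p=np.array(robot.get_obs()['tool_pos'])
for z in (.0613,.0513,.03): print(proj(a,p-[0,0,z]).round(2))
print(proj(a,[*C,.122]).round(2),proj(a,[*C,.112]).round(2))
E
```

```text
172 [237, 235, 237, 236, 229, 203, 170, 176, 184, 183, 178, 173, 195, 230, 237, 236, 237, 237, 238, 238, 238, 236, 237, 236]
176 [237, 236, 236, 237, 236, 225, 188, 177, 184, 183, 175, 172, 194, 229, 237, 237, 237, 237, 238, 236, 237, 239, 236, 238]
180 [236, 237, 237, 237, 236, 229, 200, 186, 182, 180, 173, 172, 194, 230, 237, 236, 236, 237, 235, 237, 236, 236, 236, 238]
184 [236, 236, 235, 236, 235, 230, 201, 186, 180, 174, 170, 172, 196, 233, 239, 239, 239, 239, 238, 240, 240, 239, 239, 240]
187 [235, 214, 193, 179, 175, 172, 162, 173, 176, 174, 166, 167, 172, 183, 187, 185, 184, 187, 188, 183, 184, 185, 185, 188]
189 [194, 192, 185, 168, 165, 166, 161, 161, 165, 164, 163, 159, 163, 168, 165, 167, 168, 166, 167, 170, 167, 167, 169, 170]
191 [189, 184, 178, 165, 159, 161, 159, 160, 161, 162, 162, 159, 162, 161, 162, 162, 162, 165, 162, 162, 162, 163, 161, 166]
193 [188, 184, 172, 144, 149, 156, 160, 167, 170, 162, 164, 164, 170, 171, 167, 158, 159, 157, 156, 155, 154, 157, 159, 154]
196 [188, 183, 173, 168, 213, 214, 182, 176, 175, 173, 184, 185, 186, 188, 203, 213, 182, 182, 186, 183, 183, 182, 185, 183]
199 [189, 187, 179, 158, 170, 187, 214, 224, 223, 222, 219, 223, 225, 212, 186, 168, 169, 216, 225, 226, 227, 227, 226, 226]
202 [191, 196, 210, 210, 177, 167, 175, 183, 188, 191, 189, 185, 180, 175, 169, 170, 181, 207, 222, 226, 227, 230, 229, 229]
[207.64 188.15]
[207.54 184.44]
[207.35 176.44]
[207.89 195.81] [207.98 199.43]
```

Blade and screw are aligned to within about 0.2 px, so I'm descending and watching the force.

Request:
play_rows(deltas=[[[0,0,8,0,0,0,0],[0,0,8,0,0,0,0],[0,0,6,0,0,0,0],[0,0,4,0,0,0,0],[0,0,0,0,0,0,0]]])

```text
t: 10.3
tool_pos: [0.4345, -0.0994, 0.177]
orientation: [3.141, -0.0, 2.879]
force: [2.2, 1.0, -2.5]
width: 0.0184
finger_force: 69.0
```

Request:
play_rows(deltas=[[[0,0,2,0,0,0,0],[0,0,2,0,0,0,0],[0,0,2,0,0,0,0],[0,0,0,0,0,0,0]]])

```text
t: 10.7
tool_pos: [0.4345, -0.0994, 0.1716]
orientation: [-3.142, 0.001, 2.879]
force: [2.6, 0.0, -1.5]
width: 0.0185
finger_force: 69.1
```

```bash
python3 - <<'E'
from h import *
st2()
E
```

```text
t 10.7 tcp [ 0.4345 -0.0994  0.1716] yaw [-3.1416e+00  5.0000e-04  2.8792e+00] stand xy (np.float64(-0.0006), np.float64(0.0003)) F [ 2.58  0.04 -1.46] M [ 0.058 -0.485 -0.048] w 0.0185 ff 69.1 j6 -0.105
```

Request:
play_rows(deltas=[[[-0.5,0,2,0,0,0,0],[0,0,2,0,0,0,0],[0,0,1.5,0,0,0,0],[0,0,0,0,0,0,0]]])

```text
t: 11.1
tool_pos: [0.4346, -0.0994, 0.1659]
orientation: [3.142, -0.0, 2.879]
force: [0.7, 0.2, -1.8]
width: 0.0187
finger_force: 69.1
```

Request:
play_rows(deltas=[[[0,0,1,0,0,0,0],[0,0,1,0,0,0,0],[0,0,0,0,0,0,0]]])

```text
t: 11.4
tool_pos: [0.4347, -0.0995, 0.1643]
orientation: [-3.141, 0.0, 2.879]
force: [0.9, 0.8, -0.1]
width: 0.0184
finger_force: 69.4
```

```bash
python3 - <<'E'
from h import *
st2()
E
```

```text
t 11.4 tcp [ 0.4347 -0.0995  0.1643] yaw [-3.1414e+00  1.0000e-04  2.8792e+00] stand xy (np.float64(-0.0003), np.float64(0.0002)) F [ 0.95  0.78 -0.12] M [ 0.12  -0.212  0.001] w 0.0184 ff 69.4 j6 -0.105
```

Request:
play_rows(deltas=[[[0,0,0.6,0,0,0,0],[0,0,0.6,0,0,0,0],[0,0,0,0,0,0,0],[0,0,0,0,0,0,0]]])

```text
t: 11.8
tool_pos: [0.4351, -0.0996, 0.1641]
orientation: [-3.141, 0.001, 2.879]
force: [-0.7, 0.9, 8.0]
width: 0.0184
finger_force: 70.5
```

```bash
python3 - <<'E'
from h import *
st2()
E
```

```text
t 11.8 tcp [ 0.4351 -0.0996  0.1641] yaw [-3.1413e+00  1.4000e-03  2.8792e+00] stand xy (np.float64(0.0), np.float64(0.0002)) F [-0.66  0.86  8.02] M [ 0.35   0.327 -0.022] w 0.0184 ff 70.5 j6 -0.105
```

Bottomed at TCP z 0.164: Fz jumped, and the depth matches 19 mm. I'll ease off the push and start turning.

Request:
play_rows(deltas=[[[0,0,-0.7,0,0,2,0],[0,0,-0.2,0,0,2,0],[0,0,0,0,0,2,0],[0,0,0,0,0,2,0]]])

```text
t: 12.2
tool_pos: [0.4352, -0.0995, 0.1642]
orientation: [3.141, 0.001, 2.738]
force: [1.9, 0.6, 2.2]
width: 0.0187
finger_force: 69.5
```

```bash
python3 - <<'E'
from h import *
st2()
E
```

```text
t 12.2 tcp [ 0.4352 -0.0995  0.1642] yaw [3.1412e+00 1.1000e-03 2.7382e+00] stand xy (np.float64(0.0001), np.float64(0.0003)) F [1.95 0.57 2.15] M [ 0.188 -0.347  0.073] w 0.0187 ff 69.5 j6 0.036
```

Request:
play_rows(deltas=[[[0,0,0,0,0,2,0],[0,0,0,0,0,2,0]]])

```text
t: 12.4
tool_pos: [0.4353, -0.0995, 0.1642]
orientation: [3.141, 0.001, 2.669]
force: [1.6, 1.1, 1.0]
width: 0.0188
finger_force: 69.5
```

```bash
python3 - <<'E'
from h import *
st2()
E
```

```text
t 12.4 tcp [ 0.4353 -0.0995  0.1642] yaw [3.1412e+00 1.2000e-03 2.6686e+00] stand xy (np.float64(0.0002), np.float64(0.0003)) F [1.61 1.08 0.98] M [ 0.113 -0.385  0.103] w 0.0188 ff 69.5 j6 0.106
```

Request:
play_rows(deltas=[[[0,0,0,0,0,1,0],[0,0,0,0,0,1,0]]])

```text
t: 12.6
tool_pos: [0.4353, -0.0996, 0.1642]
orientation: [3.141, 0.001, 2.634]
force: [2.0, 1.3, 1.7]
width: 0.0187
finger_force: 69.6
```

```bash
python3 - <<'E'
from h import *
st2()
E
```

```text
t 12.6 tcp [ 0.4353 -0.0996  0.1642] yaw [3.1412e+00 1.2000e-03 2.6343e+00] stand xy (np.float64(0.0002), np.float64(0.0003)) F [2.03 1.33 1.71] M [ 0.16  -0.402  0.089] w 0.0187 ff 69.6 j6 0.14
```

Request:
play_rows(deltas=[[[0,0,0,0,0,1,0],[0,0,0,0,0,1,0]]])

```text
t: 12.8
tool_pos: [0.4353, -0.0996, 0.1642]
orientation: [3.141, 0.001, 2.599]
force: [3.2, 0.3, 2.8]
width: 0.0186
finger_force: 69.6
```

```bash
python3 - <<'E'
from h import *
st2()
E
```

```text
t 12.8 tcp [ 0.4353 -0.0996  0.1642] yaw [3.1412e+00 1.2000e-03 2.5989e+00] stand xy (np.float64(0.0002), np.float64(0.0003)) F [3.24 0.34 2.75] M [ 0.21  -0.583  0.055] w 0.0186 ff 69.6 j6 0.175
```

Request:
play_rows(deltas=[[[0,0,0,0,0,1,0],[0,0,0,0,0,1,0]]])

```text
t: 13.0
tool_pos: [0.4353, -0.0996, 0.1642]
orientation: [3.141, 0.001, 2.564]
force: [3.0, 0.4, 3.1]
width: 0.0188
finger_force: 69.7
```

```bash
python3 - <<'E'
from h import *
st2()
E
```

```text
t 13.0 tcp [ 0.4353 -0.0996  0.1642] yaw [3.1412e+00 1.2000e-03 2.5637e+00] stand xy (np.float64(0.0002), np.float64(0.0003)) F [3.03 0.43 3.15] M [ 0.212 -0.689  0.072] w 0.0188 ff 69.7 j6 0.211
```

Request:
play_rows(deltas=[[[0,0,0,0,0,1,0],[0,0,0,0,0,1,0]]])

```text
t: 13.2
tool_pos: [0.4353, -0.0996, 0.1642]
orientation: [3.141, 0.001, 2.529]
force: [4.0, 0.8, 4.7]
width: 0.0186
finger_force: 69.8
```

```bash
python3 - <<'E'
from h import *
st2()
E
```

```text
t 13.2 tcp [ 0.4353 -0.0996  0.1642] yaw [3.1412e+00 1.2000e-03 2.5287e+00] stand xy (np.float64(0.0002), np.float64(0.0003)) F [3.98 0.82 4.7 ] M [ 0.184 -0.793  0.113] w 0.0186 ff 69.8 j6 0.246
```

Fz and Fx are creeping up, so I'll relieve both a little before going on.

Request:
play_rows(deltas=[[[-0.3,0.2,-0.5,0,0,0,0],[0,0,0,0,0,1,0],[0,0,0,0,0,1,0]]])

```text
t: 13.5
tool_pos: [0.4353, -0.0996, 0.1643]
orientation: [-3.142, 0.0, 2.494]
force: [4.0, 0.2, 0.4]
width: 0.0191
finger_force: 69.3
```

```bash
python3 - <<'E'
from h import *
st2()
E
```

```text
t 13.5 tcp [ 0.4353 -0.0996  0.1643] yaw [-3.1415e+00  3.0000e-04  2.4937e+00] stand xy (np.float64(0.0002), np.float64(0.0003)) F [4.01 0.24 0.43] M [-0.005 -1.053  0.121] w 0.0191 ff 69.3 j6 0.281
```

Request:
play_rows(deltas=[[[0,0,0,0,0,1,0],[0,0,0,0,0,1,0]]])

```text
t: 13.7
tool_pos: [0.4353, -0.0996, 0.1643]
orientation: [-3.142, 0.0, 2.459]
force: [5.0, -0.0, 0.2]
width: 0.0189
finger_force: 69.1
```

```bash
python3 - <<'E'
from h import *
st2()
E
```

```text
t 13.7 tcp [ 0.4353 -0.0996  0.1643] yaw [-3.1415e+00  3.0000e-04  2.4588e+00] stand xy (np.float64(0.0002), np.float64(0.0003)) F [ 4.95 -0.05  0.16] M [-0.004 -1.192  0.07 ] w 0.0189 ff 69.1 j6 0.316
```

Request:
play_rows(deltas=[[[-0.6,0.5,0,0,0,0,0],[0,0,0,0,0,1,0],[0,0,0,0,0,1,0]]])

```text
t: 14.0
tool_pos: [0.4355, -0.0996, 0.1643]
orientation: [-3.141, -0.0, 2.424]
force: [2.8, 0.1, 0.3]
width: 0.0186
finger_force: 69.3
```

```bash
python3 - <<'E'
from h import *
st2()
E
```

```text
t 14.0 tcp [ 0.4355 -0.0996  0.1643] yaw [-3.1407e+00 -3.0000e-04  2.4238e+00] stand xy (np.float64(0.0005), np.float64(0.0003)) F [2.77 0.08 0.26] M [-0.221 -0.75   0.064] w 0.0186 ff 69.3 j6 0.351
```

Request:
play_rows(deltas=[[[0,0,0,0,0,1,0],[0,0,0,0,0,1,0]]])

```text
t: 14.2
tool_pos: [0.4356, -0.0996, 0.1643]
orientation: [-3.141, -0.0, 2.389]
force: [1.6, -0.9, 0.2]
width: 0.0188
finger_force: 69.3
```

```bash
python3 - <<'E'
from h import *
st2()
E
```

```text
t 14.2 tcp [ 0.4356 -0.0996  0.1643] yaw [-3.1408e+00 -1.0000e-04  2.3889e+00] stand xy (np.float64(0.0005), np.float64(0.0003)) F [ 1.56 -0.86  0.22] M [-0.333 -0.666  0.121] w 0.0188 ff 69.3 j6 0.386
```

Request:
play_rows(deltas=[[[0,0,0,0,0,1,0],[0,0,0,0,0,1,0]]])

```text
t: 14.4
tool_pos: [0.4356, -0.0996, 0.1643]
orientation: [-3.141, -0.0, 2.354]
force: [3.0, -2.7, 0.7]
width: 0.0187
finger_force: 69.2
```

```bash
python3 - <<'E'
from h import *
st2()
E
```

```text
t 14.4 tcp [ 0.4356 -0.0996  0.1643] yaw [-3.1408e+00 -1.0000e-04  2.3540e+00] stand xy (np.float64(0.0005), np.float64(0.0003)) F [ 2.99 -2.71  0.72] M [-0.49  -0.602  0.089] w 0.0187 ff 69.2 j6 0.421
```

Request:
play_rows(deltas=[[[0,0,0,0,0,1,0],[0,0,0,0,0,1,0]]])

```text
t: 14.6
tool_pos: [0.4357, -0.0996, 0.1643]
orientation: [-3.141, 0.0, 2.319]
force: [1.9, -2.7, -0.2]
width: 0.0187
finger_force: 69.2
```

```bash
python3 - <<'E'
from h import *
st2()
E
```

```text
t 14.6 tcp [ 0.4357 -0.0996  0.1643] yaw [-3.1409  0.      2.3192] stand xy (np.float64(0.0006), np.float64(0.0003)) F [ 1.93 -2.71 -0.2 ] M [-0.554 -0.547  0.108] w 0.0187 ff 69.2 j6 0.456
```

Request:
play_rows(deltas=[[[0,0,0,0,0,1,0],[0,0,0,0,0,1,0]]])

```text
t: 14.8
tool_pos: [0.4357, -0.0996, 0.1643]
orientation: [-3.141, 0.0, 2.284]
force: [1.2, -2.1, -0.9]
width: 0.0188
finger_force: 69.2
```

```bash
python3 - <<'E'
from h import *
st2()
E
```

```text
t 14.8 tcp [ 0.4357 -0.0996  0.1643] yaw [-3.1409e+00  1.0000e-04  2.2843e+00] stand xy (np.float64(0.0006), np.float64(0.0004)) F [ 1.2  -2.05 -0.92] M [-0.685 -0.492  0.155] w 0.0188 ff 69.2 j6 0.491
```

Request:
play_rows(deltas=[[[0,0,0,0,0,1,0],[0,0,0,0,0,1,0]]])

```text
t: 15.0
tool_pos: [0.4357, -0.0996, 0.1643]
orientation: [-3.141, 0.0, 2.249]
force: [1.4, -3.3, -1.6]
width: 0.0189
finger_force: 69.2
```

```bash
python3 - <<'E'
from h import *
st2()
E
```

```text
t 15.0 tcp [ 0.4357 -0.0996  0.1643] yaw [-3.1410e+00  2.0000e-04  2.2494e+00] stand xy (np.float64(0.0007), np.float64(0.0004)) F [ 1.41 -3.35 -1.56] M [-0.789 -0.503  0.132] w 0.0189 ff 69.2 j6 0.526
```

```bash
cat > m.py <<'E'
from h import *
v=[]
for i in range(6):
    v.append([robot.get_obs()['moment'][2],*robot.get_obs()['force']]); robot.snapshot('top')
v=np.array(v);print('Mz',v[:,0].round(3),'mean',v.mean(0).round(3));st2()
E
python3 m.py
```

```text
Mz [0.132 0.086 0.081 0.141 0.077 0.131] mean [ 0.108  1.362 -3.365 -1.194]
t 15.3 tcp [ 0.4357 -0.0996  0.1643] yaw [-3.1411e+00  1.0000e-04  2.2508e+00] stand xy (np.float64(0.0006), np.float64(0.0004)) F [ 1.72 -2.55 -2.09] M [-0.805 -0.376  0.104] w 0.0186 ff 69.1 j6 0.524
```

Request:
play_rows(deltas=[[[0,0,0,0,0,1,0],[0,0,0,0,0,1,0]]])

```text
t: 15.5
tool_pos: [0.4358, -0.0996, 0.1643]
orientation: [-3.141, 0.0, 2.215]
force: [2.5, -3.9, -1.5]
width: 0.0188
finger_force: 69.1
```

```bash
python3 m.py
```

```text
Mz [0.202 0.194 0.102 0.125 0.135 0.131] mean [ 0.148  1.881 -4.294 -2.142]
t 15.8 tcp [ 0.4358 -0.0996  0.1643] yaw [-3.1413e+00  1.0000e-04  2.2158e+00] stand xy (np.float64(0.0007), np.float64(0.0004)) F [ 1.76 -4.8  -2.07] M [-1.022 -0.431  0.121] w 0.0188 ff 69.1 j6 0.559
```

Request:
play_rows(deltas=[[[-0.6,-0.4,0,0,0,0,0],[0,0,0,0,0,1,0]]])

```text
t: 16.0
tool_pos: [0.4359, -0.0998, 0.1643]
orientation: [3.141, -0.001, 2.198]
force: [1.5, -2.5, -1.9]
width: 0.0186
finger_force: 69.1
```

```bash
python3 m.py
```

```text
Mz [0.242 0.175 0.154 0.166 0.147 0.088] mean [ 0.162  1.663 -1.983 -1.745]
t 16.3 tcp [ 0.4359 -0.0999  0.1643] yaw [ 3.1413e+00 -5.0000e-04  2.1986e+00] stand xy (np.float64(0.0009), np.float64(0.0001)) F [ 1.35 -0.87 -2.2 ] M [-0.372 -0.493  0.091] w 0.0186 ff 69.1 j6 0.575
```

Request:
play_rows(deltas=[[[0,0,0,0,0,1,0]]])

```text
t: 16.4
tool_pos: [0.4359, -0.1, 0.1643]
orientation: [3.141, -0.0, 2.18]
force: [1.8, -1.9, -1.7]
width: 0.0188
finger_force: 69.1
```

```bash
python3 m.py
```

```text
Mz [0.186 0.13  0.137 0.164 0.132 0.129] mean [ 0.146  1.715 -1.612 -1.799]
t 16.7 tcp [ 0.4359 -0.1     0.1643] yaw [ 3.1414e+00 -3.0000e-04  2.1811e+00] stand xy (np.float64(0.0009), np.float64(0.0)) F [ 2.19 -0.7  -1.47] M [-0.214 -0.445  0.181] w 0.0189 ff 69.0 j6 0.593
```

Request:
play_rows(deltas=[[[0,0,0,0,0,0.7,0],[0,0,0,0,0,0.7,0]]])

```text
t: 16.9
tool_pos: [0.4359, -0.1001, 0.1644]
orientation: [3.141, -0.0, 2.156]
force: [2.0, -0.6, -3.0]
width: 0.0184
finger_force: 69.0
```

```bash
python3 m.py
```

```text
Mz [0.209 0.212 0.199 0.171 0.172 0.199] mean [ 0.194  1.858 -0.813 -2.31 ]
t 17.2 tcp [ 0.4359 -0.1001  0.1643] yaw [ 3.1415e+00 -2.0000e-04  2.1567e+00] stand xy (np.float64(0.0009), np.float64(-0.0)) F [ 1.45 -0.67 -2.32] M [-0.022 -0.535  0.11 ] w 0.0186 ff 68.9 j6 0.617
```

Held torque is about 0.2 N m and rising at about 2 N m/rad, so the screw is snug on the flat. Releasing the key and backing straight up.

Request:
play_rows(deltas=[[[0,0,0,0,0,0,0.2],[0,0,0,0,0,0,0.3],[0,0,0,0,0,0,0.45],[0,0,0,0,0,0,0.45],[0,0,-10,0,0,0,0.45],[0,0,-25,0,0,0,0.45],[0,0,-35,0,0,0,0.5],[0,0,-35,0,0,0,0.5]]])

```text
t: 18.0
tool_pos: [0.4354, -0.1, 0.2711]
orientation: [-3.141, -0.0, 2.157]
force: [0.5, -0.2, 0.0]
width: 0.0425
finger_force: 0.0
```

Request:
play_rows(deltas=[[[-20,-30,0,0,0,0,0.5],[-20,-35,0,0,0,0,0.5],[-20,-35,0,0,0,0,0.5],[-20,-30,0,0,0,0,0.5],[0,0,0,0,0,0,0.5]]])

```text
t: 18.5
tool_pos: [0.3706, -0.2421, 0.2703]
orientation: [-3.141, 0.002, 2.151]
force: [0.0, 0.5, -0.2]
width: 0.0425
finger_force: 0.0
```

```bash
python3 - <<'E'
from h import *
st2()
a=snap('scene');b=snap('top')
f=lambda c:cv2.resize(c[...,::-1],None,fx=4,fy=4,interpolation=cv2.INTER_CUBIC)
cv2.imwrite('pics/c5.png',np.vstack([f(a['image'][160:235,150:330]),f(b['image'][180:255,180:360])]))
E
```

```text
t 18.5 tcp [ 0.3706 -0.2421  0.2703] yaw [-3.1406e+00  2.0000e-03  2.1508e+00] stand xy (np.float64(-0.025), np.float64(-0.1541)) F [ 0.02  0.51 -0.17] M [ 0.04  -0.043  0.01 ] w 0.0425 ff 0.0 j6 0.27
```

View pics/c5.png

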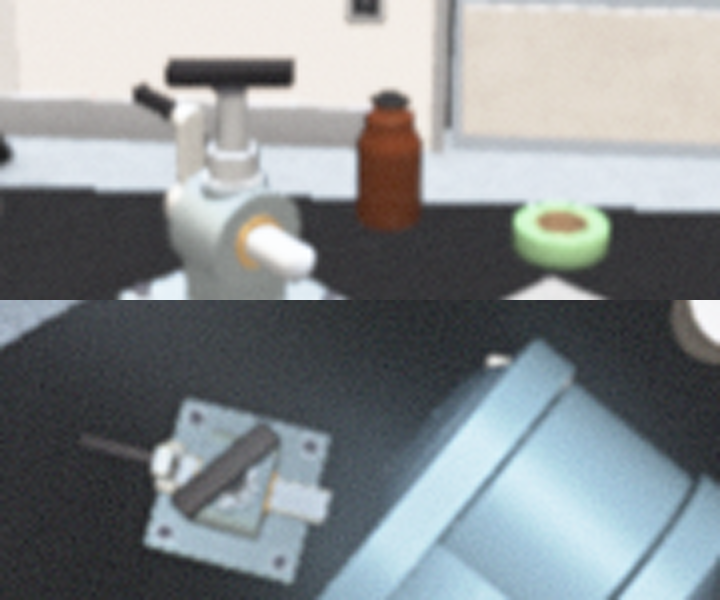

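The key stands upright and seated in the screw (bar at (230,72) in the scene half, (227,470) in the top half). The crank is still up, with its handle at (155,100), and the bottle and tape are in place. Handing in.

```bash
python3 -c "
from plant import robot
print(robot.sign_off())"
```

```text
the job is handed in; nothing more can be done
None
```

The job is handed in at about 18.5 s: the flat faces up (crank within about 0.02 rad), the setscrew is snug at about 0.2 N m by feel, the key stands fully seated in the screw, and nothing seen in the final pictures was disturbed.

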